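Park the order headset on its rail

TASK

Hang the order headset over the open middle part of the stand's rail, well away from the upright, with one ear cup hanging on each side, and let go of it there. Then slide it along the rail until its crown pad is up against the upright, and leave it hanging freely and straight. Do not disturb the other things on the table.

Things in the scene. Friction and masses are not known exactly. Their poses are not given: they have to be found in the camera images.
- headset: Loose black rigid headset, 0.18 kg, standing on its two ear cups, 160 x 54 x 124 mm. Origin on the table midway between the cups; x from cup to cup, y square to the arch, z up. Cups: x 51 to 77 mm either side, y within 27, z 0 to 62. Microphone boom: out to y -67 at the +x cup, under 40 mm high. A band 24 mm wide, 5 thick joins the cups. May hang either way round.
- crown (a point): Middle of the underside of the headset's firm rubber crown pad, 100 mm above its origin: this rests on the rail. Pad: 30 mm wide (headset y, 15 mm each side), 70 long (x, ends drooping 15 degrees), 24 thick (top at 124 mm). Pinch it from above across the 30 mm width, fingertips above its underside. Axes as the headset's.
- stand: Fixed steel stand. Origin on the table under the rail; z up; y along the rail, +y toward the upright. Foot: x within 45 mm, y -60 to 100, 12 high. Flat upright: 50 mm wide (x), y 80 to 96, top at z 172 (22 mm above the rail's top). Round rail 18 mm thick at x = 0, top at z 150, from the upright's face (y 80) to a 22 mm ball at the free end (centre y -105).
- rail_root (a point): Point on top of the rail where it meets the upright's face: x 0, y 80 mm, z 150 mm in the stand's frame, with the stand's axes. When the headset is home the crown point is 15 mm from here along -y.
- shaker: Salt shaker 44 mm thick, 90 mm high, a bystander between the headset and the stand; origin under its middle.
- roll: White label roll 62 mm across, 28 mm high, a bystander; origin under its middle.
- cup: Small clear portion cup 65 mm across, 33 mm high, a bystander near the front edge; origin under its middle.
- bottle: Squeeze bottle 50 mm across, 196 mm high, a bystander at the back; origin under its middle.
- tub: Round lidded tub 86 mm across, 59 mm high, a bystander at the back; origin under its middle.

How it is judged:
By the outcome, as a careful person would: the job done as asked, in the order asked, and still so for the second after the job is handed in, with the robot touching nothing.
It also fails if it takes over 56 s, if anything falls off the work surface, if the arm or the gripper's body presses on something with over 40 N, if the wrist force passes 120 N, or if a joint passes its speed limit or range.

ROBOT

A 7-joint arm with a two-finger parallel gripper is mounted at the origin on a cart in front of the work surface, level with it; the furniture and walls round the work are solid. World frame = base frame: x ahead of the robot, y to its left, z up, the work surface at z = 0. Lengths are in m, angles in rad, forces in N, time in s.
With the tool pointing down it reaches from about 0.425 to 0.925 m from the base axis. Payload 6.8 kg.
Tool frame: the origin (TCP) lies midway between the tips of the shut fingers; the grasp point (between the pads) lies 19 mm behind it (env.grip_point_offset is the distance from the TCP to the grasp point, in m); z points along the fingers, y is the line along which they close (so a half turn about z gives the same grasp; the last joint's range is limited). The gripper opens to 85 mm and grips with 20 to 120 N. Pads are 22 mm wide; open, the fingers measure 114 mm over their backs; the gripper's body (76 mm by 85 mm) begins 54 mm behind the grasp point. The pads swing forward as they close: fully open they stand 13 mm farther back than shut.
Start: joints at [-1.318, 0.477, 0.022, 1.555, -0.011, 1.109, -0.083], TCP at [0.238, 0.632, 0.195] pointing down, gripper open.
Joint ranges: [-2.96, 2.96], [-0.34, 2.1], [-1.41, 1.46], [0.24, 2.44], [-1.37, 4.51], [0.17, 1.92], [-2.96, 2.96]. Speed limits (rad/s): [2.39, 2.39, 3.14, 3.14, 3.14, 3.14, 3.14].

INTERFACE

Orientations are given as a rotation vector (axis times angle).
In Python, from workcell import env, viewer gives the robot as it stands. The module is installed in compiled form; this text tells all that it offers.
- The arm moves only by the tool apply_moves, never from a script. Its argument "rows" is a list of rows, each an object of numbers: "dx", "dy", "dz": the shift along the tool's x, y, z each as a share of 0.3 m, from -1 to 1; "twist": the turn about the tool's z as a share of pi rad, from -1 to 1; "jaw": the opening, from 0 (shut) to 1 (fully open). A call has 1 to 20 rows; each row shifts and turns the commanded pose from where the row before left it, along the tool's axes as they then stand; what a row does not reach is not made up. A row lasts 1/12 s, in which the tool goes at most 41.7 mm and 7.16 degrees, less where a joint would pass 70% of its speed; a pose out of reach is approached as far as the arm can. A call with a number of a shift or a turn outside -1 to 1 is refused whole. A call with a gripper value outside its range is refused whole. The fingers move at their own pace and stop on an object; "squeeze" is the grip in N (left out, the last holds). Time passes only in rows, so rows that do not move let the fingers close. It gives the time, the measured TCP pose, the force, the opening and the grip force at its end, in the units of the state.
- env.read_state(): the state, without advancing time (a new reading comes with each control period).
- viewer.camera(name): name is "side" or "top" or "wrist"; returns the picture (400x640x3 uint8, red, green, blue); there is no depth.
- viewer.camera_model(name): a dict with "K" (3x3 intrinsics, pixels), "world_from_camera" (4x4, takes a point from camera to world coordinates). Camera axes: x right, y up, looking along -z (the intrinsics and any distortion apply to the point x, -y, -z); pixel columns grow to the right and rows downward; lengths in m; the calibration is good to about 2 mm. A picture is of the moment at which its call begins: read the wrist's pose just before it. camera_model takes no time and is no camera call; for the wrist camera it gives the pose at the moment of the call.
- env.close_job(): hands the job in; it is judged then, once.
The state is a dict: "time_s": time; "joint_positions": joint angles; "dq": joint speeds; "effort": joint torques, N m; "ee_pos": TCP position; "tcp_rot": TCP orientation; "wrist_force": force on the tool from outside, world axes, zero at the start; "torque": the same for the moment, N m; "opening": finger opening in m; "grasp_force": force on a finger pad.
Only numpy, scipy, OpenCV 4.12 (cv2) and the standard library are available. Lean on these libraries where they do the work, as an engineer would, in place of code of your own. Each camera call takes 0.05 s, during which the arm holds its last target. There are 200 camera calls.

## Working session

There is one attempt and no reset: what is moved stays moved. The work goes in short steps, Python scripts to look and compute and a tool call to move; the robot and the scene stay as the last step left them, time stands still between calls to the robot, and variables do not carry over. Pictures are saved under pics/ and viewed, at most 10 in all, crops included, and the job is handed in when it is done.

Besides the shell and the picture viewer there is one more tool, called after ">>>" by a JSON object that holds its "method" and its "body", one argument or row to a line. apply_moves: Moves the arm, as the interface text tells. Shift numbers are shares of 0.3 m and turn numbers shares of pi rad, none past 1 either way. Its arguments: {"type":"object","properties":{"rows":{"type":"array"},"squeeze":{"type":"number"}},"required":["rows"]}

```bash
mkdir -p pics; cat > h.py <<'E'
import numpy as np, cv2
from workcell import env, viewer
def snap(n,f):
    im=viewer.camera(n); cv2.imwrite(f'pics/{f}.png',im[:,:,::-1]); return im
def ray(n,u,v,M=None):
    M=M or viewer.camera_model(n); K=np.array(M['K']);T=np.array(M['world_from_camera'])
    d=np.linalg.inv(K)@[u,v,1]; d=T[:3,:3]@[d[0],-d[1],-d[2]]; return T[:3,3],d
def onz(n,u,v,z,M=None):
    o,d=ray(n,u,v,M); return o+d*(z-o[2])/d[2]
def proj(n,p,M=None):
    M=M or viewer.camera_model(n); K=np.array(M['K']);T=np.linalg.inv(np.array(M['world_from_camera']))
    q=T[:3,:3]@np.array(p)+T[:3,3]; q=K@[q[0],-q[1],-q[2]]; return q[:2]/q[2]
E
python3 - <<'E'
from h import *
print({k:np.round(v,3) for k,v in env.read_state().items()})
for n in ['top','side']:
    snap(n,n+'0'); M=viewer.camera_model(n); print(n,list(M),np.round(M['K'],1).tolist(),np.round(M['world_from_camera'],3).tolist())
E
```

```text
{'time_s': np.float64(0.0), 'joint_positions': array([-1.318,  0.478,  0.022,  1.556, -0.012,  1.109, -0.083]), 'dq': array([ 0.001,  0.002,  0.001,  0.   , -0.001, -0.003,  0.   ]), 'effort': array([ 0.0000e+00, -5.9645e+01,  1.6080e+00, -2.8119e+01,  1.3000e-02,
        9.0000e-03, -0.0000e+00]), 'ee_pos': array([0.238, 0.631, 0.194]), 'tcp_rot': array([-5.64e-01, -3.09e+00,  3.00e-03]), 'wrist_force': array([ 0.31 , -0.083,  0.167]), 'torque': array([0.002, 0.033, 0.056]), 'grasp_force': np.float64(0.0), 'opening': np.float64(0.085)}
top ['K', 'world_from_camera'] [[367.1, 0.0, 321.9], [0.0, 367.1, 198.4], [0.0, 0.0, 1.0]] [[-0.027, 0.993, -0.116, 0.489], [-0.999, -0.025, 0.024, -0.101], [0.021, 0.116, 0.993, 0.986], [0.0, 0.0, 0.0, 1.0]]
side ['K', 'world_from_camera'] [[430.3, 0.0, 320.4], [0.0, 430.3, 196.2], [0.0, 0.0, 1.0]] [[-0.987, 0.071, -0.144, 0.451], [-0.16, -0.396, 0.904, 0.798], [0.007, 0.916, 0.402, 0.496], [0.0, 0.0, 0.0, 1.0]]
```

View pics/top0.png

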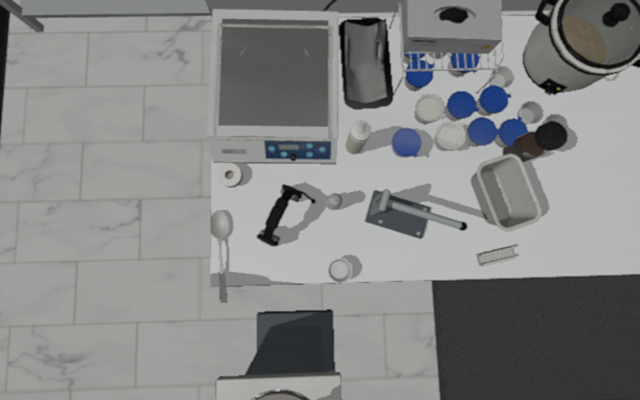

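View pics/side0.png

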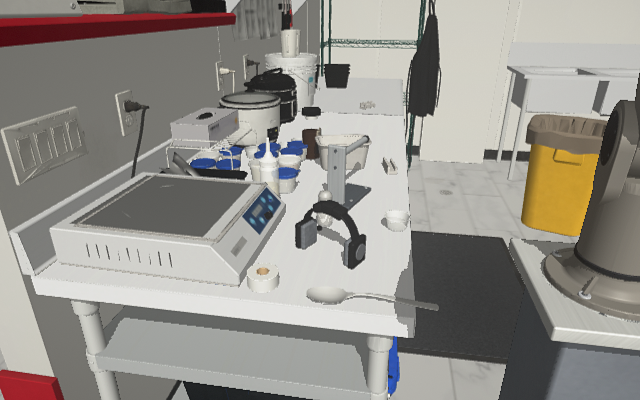

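The top view shows the headset from (292,190) to (268,240) with its boom at (313,200), the shaker at (334,201) and the cup at (340,270). The stand's upright is near (384,200) and the rail's ball at (464,226). In the side view the headset is at (330,235), with the stand behind it. I'll enlarge both.

```bash
python3 - <<'E'
import cv2,numpy as np
a=cv2.imread('pics/top0.png')[170:290,245:485]; a=cv2.resize(a,None,fx=3.3,fy=3.3,interpolation=cv2.INTER_CUBIC)
cv2.imwrite('pics/topc.png',a)
b=cv2.imread('pics/side0.png')[125:285,270:430]; b=cv2.resize(b,None,fx=3.7,fy=3.7,interpolation=cv2.INTER_CUBIC)
cv2.imwrite('pics/sidec.png',b)
E
```

```text
(no output)
```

View pics/topc.png

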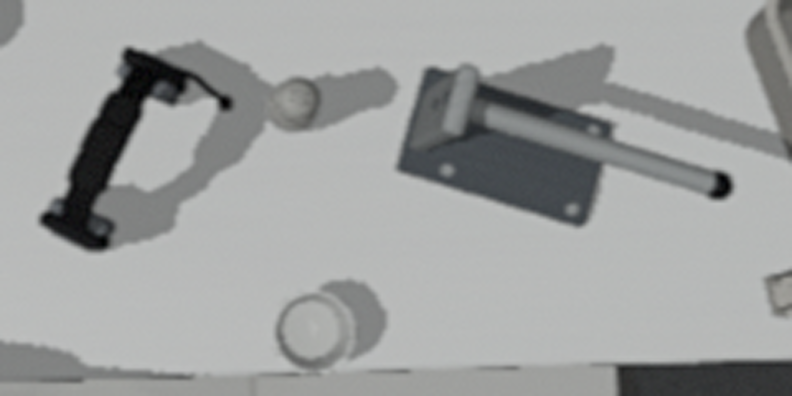

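View pics/sidec.png

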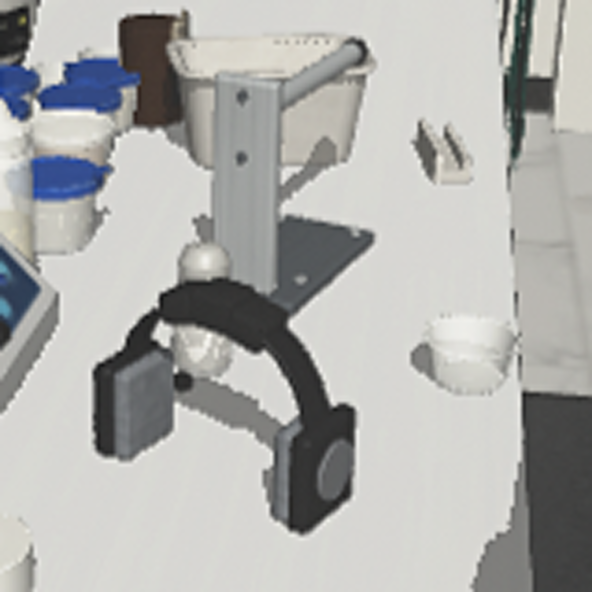

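The enlarged top view puts the crown pad at about (105,143), the foot's corners at (400,170), (583,225) and (613,122), and the rail from (487,112) to the ball at (722,185). The boom is on the far cup and points to the right, toward the shaker at (298,103).

```bash
python3 - <<'E'
from h import *
im=cv2.imread('pics/top0.png')
g=im.max(2); m=(g<45).astype(np.uint8); m[:,:245]=0;m[:,320:]=0;m[:175]=0;m[250:]=0
ys,xs=np.nonzero(m)
P=np.array([onz('top',u,v,.124) for u,v in zip(xs,ys)])
# pad: rows 203..224
f=lambda c,z:onz('top',245+(c[0]+.5)/3.3-.5,170+(c[1]+.5)/3.3-.5,z)
s=(ys>206)&(ys<221); c=np.c_[xs,ys][s].mean(0)
print('pad', onz('top',*c,.122), 'crop centre',f((105,143),.122))
for n,p in dict(farcup=(157,68),nearcup=(75,230)).items(): print(n,f(p,.05))
(cx,cy),(w,h),a=cv2.minAreaRect(np.c_[xs,ys][(ys>203)&(ys<224)].astype(np.float32)); print(cx,cy,w,h,a)
A=f((119,97),.12)-f((87,190),.12); print('pad axis',A,np.degrees(np.arctan2(A[1],A[0])))
b=f((722,185),.141); r=f((487,112),.141); d=r-b
print('ball',b,'root',r,np.linalg.norm(d),np.degrees(np.arctan2(d[1],d[0])))
F=[f(p,.012) for p in [(400,170),(583,225),(613,122),(425,68)]]
for p in F: print(p)
d2=F[0]-F[1];print(np.degrees(np.arctan2(d2[1],d2[0])),np.linalg.norm(d2),np.linalg.norm(F[1]-F[2]))
u=d2/np.linalg.norm(d2); cen=(F[0]+F[2])/2; print('origin from foot',cen-u*.02)
print('shaker',f((300,98),.09),'cup',f((313,330),.033))
# side: ray triangulate ball & root & crown
S=lambda c:ray('side',270+(c[0]+.5)/3.7-.5,125+(c[1]+.5)/3.7-.5)
def tri(a,b):
    (o1,d1),(o2,d2)=a,b; t=np.linalg.lstsq(np.c_[d1,-d2],o2-o1,rcond=None)[0]; p,q=o1+t[0]*d1,o2+t[1]*d2; return (p+q)/2,np.linalg.norm(p-q)
T=lambda c:ray('top',245+(c[0]+.5)/3.3-.5,170+(c[1]+.5)/3.3-.5)
print('ball tri',tri(T((722,185)),S((357,50)))); 
print('pad tri',tri(T((105,143)),S((226,300))))
st=env.read_state(); from scipy.spatial.transform import Rotation as R
print(R.from_rotvec(st['tcp_rot']).as_matrix().round(3))
E
```

```text
pad [ 0.55710304 -0.01286749  0.122     ] crop centre [ 0.5580239  -0.01368146  0.122     ]
farcup [ 0.62125631 -0.04757374  0.05      ]
nearcup [0.49758752 0.01735855 0.05      ]
276.1000061035156 213.30001831054688 10.28591251373291 25.491172790527344 26.56505012512207
pad axis [ 0.0660211  -0.02366352  0.        ] -19.71887794532513
ball [ 0.5158146  -0.44721321  0.141     ] root [ 0.5714655  -0.28414394  0.141     ] 0.17230383055019696 71.1566895625571
[ 0.53886393 -0.2394005   0.012     ]
[ 0.49081152 -0.38508536  0.012     ]
[ 0.57326754 -0.41451347  0.012     ]
[ 0.62128258 -0.26323716  0.012     ]
71.7454811271196 0.15340506030803763 0.08755002650482004
origin from foot [ 0.54980096 -0.34595047  0.012     ]
shaker [ 0.5904424  -0.15582138  0.09      ] cup [ 0.41564768 -0.16366423  0.033     ]
ball tri (array([ 0.51405336, -0.44721002,  0.14118232]), np.float64(0.0035135788660789983))
pad tri (array([ 0.55795182, -0.01307451,  0.11539774]), np.float64(0.0011971381000114025))
[[-0.936  0.353 -0.   ]
 [ 0.353  0.936 -0.002]
 [-0.    -0.002 -1.   ]]
```

>>> {"method": "apply_moves", "body": {
  "rows": [
    {"dx": -0.088,"dy": -0.082,"dz": -0.01},
    {"dx": -0.088,"dy": -0.082,"dz": -0.01},
    {"dx": -0.088,"dy": -0.082,"dz": -0.01},
    {"dx": -0.088,"dy": -0.082,"dz": -0.01},
    {"dx": -0.088,"dy": -0.082,"dz": -0.01},
    {"dx": -0.088,"dy": -0.082,"dz": -0.01},
    {"dx": -0.088,"dy": -0.082,"dz": -0.01},
    {"dx": -0.088,"dy": -0.082,"dz": -0.01},
    {"dx": -0.088,"dy": -0.082,"dz": -0.01},
    {"dx": -0.088,"dy": -0.082,"dz": -0.01},
    {"dx": -0.088,"dy": -0.082,"dz": -0.01},
    {"dx": -0.088,"dy": -0.082,"dz": -0.01},
    {"dx": -0.088,"dy": -0.082,"dz": -0.01},
    {"dx": -0.088,"dy": -0.082,"dz": -0.01},
    {"dx": -0.088,"dy": -0.082,"dz": -0.01},
    {"dx": -0.088,"dy": -0.082,"dz": -0.01},
    {"dx": -0.088,"dy": -0.082,"dz": -0.01},
    {"dx": -0.088,"dy": -0.082,"dz": -0.01},
    {"dx": 0,"dy": 0},
    {"dx": 0}
  ]
}}

```text
validation failed for argument at $.ro...
```

```bash
python3 - <<'E'
from h import *
from scipy.spatial.transform import Rotation as R
st=env.read_state();Rm=R.from_rotvec(st['tcp_rot']).as_matrix()
print(st['time_s'],st['ee_pos'],Rm.round(3).tolist())
M=viewer.camera_model('wrist');im=snap('wrist','w1')
print(np.round(M['K'],1).tolist(),np.round(M['world_from_camera'],4).tolist())
print('proj pad',proj('wrist',[.558,-.013,.124],M))
E
```

```text
0.1 [0.238112   0.63097003 0.19441369] [[-0.936, 0.353, -0.0], [0.353, 0.936, -0.002], [-0.0, -0.002, -1.0]]
[[315.0, 0.0, 316.0], [0.0, 315.0, 194.4], [0.0, 0.0, 1.0]] [[0.3527, -0.8995, -0.2581, 0.1726], [0.9357, 0.3379, 0.101, 0.6569], [-0.0036, -0.2771, 0.9608, 0.3736], [0.0, 0.0, 0.0, 1.0]]
proj pad [-63.39181225 584.3737079 ]
```

View pics/w1.png

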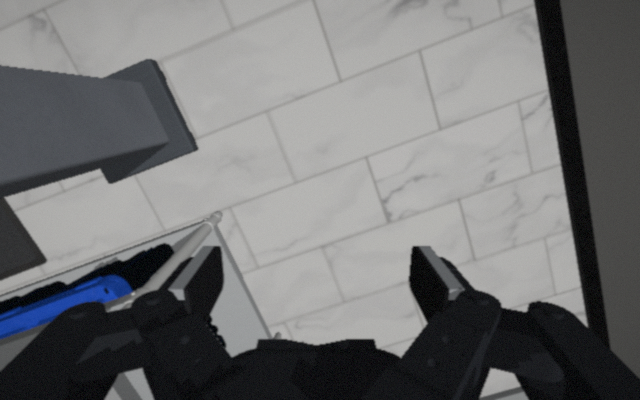

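The move was refused, so this wrist view is still of the start: floor tiles and the open fingers at (195,285) and (440,275). I'll try rows with every field given.

>>> {"method": "apply_moves", "body": {
  "rows": [
    {"dx": -0.088,"dy": -0.082,"dz": -0.01,"twist": 0,"jaw": 1}
  ]
}}

```text
time_s: 0.23
ee_pos: [0.2482, 0.6038, 0.1967]
tcp_rot: [-0.549, -3.089, -0.002]
wrist_force: [-0.4, 0.5, 0.2]
opening: 0.0855
grasp_force: 0.0
```

>>> {"method": "apply_moves", "body": {
  "rows": [
    {"dx": -0.088,"dy": -0.082,"dz": -0.01,"twist": 0,"jaw": 1},
    {"dx": -0.088,"dy": -0.082,"dz": -0.01,"twist": 0,"jaw": 1},
    {"dx": -0.088,"dy": -0.082,"dz": -0.01,"twist": 0,"jaw": 1},
    {"dx": -0.088,"dy": -0.082,"dz": -0.01,"twist": 0,"jaw": 1},
    {"dx": -0.088,"dy": -0.082,"dz": -0.01,"twist": 0,"jaw": 1},
    {"dx": -0.088,"dy": -0.082,"dz": -0.01,"twist": 0,"jaw": 1},
    {"dx": -0.088,"dy": -0.082,"dz": -0.01,"twist": 0,"jaw": 1},
    {"dx": -0.088,"dy": -0.082,"dz": -0.01,"twist": 0,"jaw": 1},
    {"dx": -0.088,"dy": -0.082,"dz": -0.01,"twist": 0,"jaw": 1},
    {"dx": -0.088,"dy": -0.082,"dz": -0.01,"twist": 0,"jaw": 1},
    {"dx": -0.088,"dy": -0.082,"dz": -0.01,"twist": 0,"jaw": 1},
    {"dx": -0.088,"dy": -0.082,"dz": -0.01,"twist": 0,"jaw": 1},
    {"dx": -0.088,"dy": -0.082,"dz": -0.01,"twist": 0,"jaw": 1},
    {"dx": -0.088,"dy": -0.082,"dz": -0.01,"twist": 0,"jaw": 1},
    {"dx": -0.088,"dy": -0.082,"dz": -0.01,"twist": 0,"jaw": 1},
    {"dx": -0.088,"dy": -0.082,"dz": -0.01,"twist": 0,"jaw": 1},
    {"dx": 0,"dy": 0,"dz": 0,"twist": 0,"jaw": 1},
    {"dx": 0,"dy": 0,"dz": 0,"twist": 0,"jaw": 1}
  ]
}}

```text
time_s: 1.73
ee_pos: [0.5111, 0.0794, 0.2464]
tcp_rot: [0.571, 3.089, -0.001]
wrist_force: [0.2, 0.9, 0.7]
opening: 0.0856
grasp_force: 0.0
```

```bash
python3 - <<'E'
from h import *
from scipy.spatial.transform import Rotation as R
st=env.read_state();Rm=R.from_rotvec(st['tcp_rot']).as_matrix()
print(st['time_s'],st['ee_pos'],Rm.round(3).tolist())
M=viewer.camera_model('wrist');im=snap('wrist','w2')
print('proj pad',proj('wrist',[.558,-.013,.124],M))
E
```

```text
1.7333 [0.51114589 0.079442   0.24636187] [[-0.934, 0.358, 0.0], [0.358, 0.934, -0.0], [-0.0, -0.0, -1.0]]
proj pad [249.44271883 249.43327962]
```

View pics/w2.png

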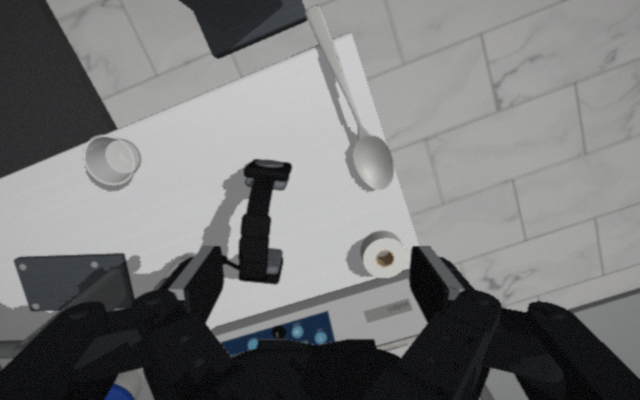

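The wrist view shows the headset whole, with the near cup at (268,172), the pad at about (255,232) and the far cup at (262,265). The boom points left. I'll measure the pad by mask.

```bash
python3 - <<'E'
from h import *
im=cv2.imread('pics/w2.png'); M=viewer.camera_model('wrist')
m=(im.max(2)<40); m[:,:236]=0;m[:,300:]=0;m[:155]=0;m[290:]=0
for r in range(156,290,5):
    x=np.nonzero(m[r])[0]
    if len(x): print(r,x.min(),x.max(),len(x))
E
```

```text
161 254 254 1
166 247 289 22
171 245 289 45
176 247 287 41
181 254 273 20
186 252 272 21
191 252 270 19
196 250 269 20
201 250 268 19
206 249 267 19
211 248 266 19
216 244 267 24
221 243 269 27
226 242 268 27
231 242 267 26
236 243 266 24
241 241 267 27
246 240 266 27
251 240 267 28
256 239 266 28
261 240 266 27
266 236 280 32
271 240 279 27
276 240 278 39
281 260 276 17
```

```bash
python3 - <<'E'
from h import *
M=viewer.camera_model('wrist')
for r,a,b in [(216,244,267),(221,243,269),(236,243,267),(246,240,266),(261,240,266)]:
    p,q=onz('wrist',a,r,.122,M),onz('wrist',b,r,.122,M); print(r,((p+q)/2).round(4),np.linalg.norm(p-q))
print('near cup top',onz('wrist',268,168,.062,M),onz('wrist',266,171,.03,M))
for ang in (-20,-25,-28):
    c,s=np.cos(np.radians(ang)),np.sin(np.radians(ang))
    for lx,z in [(-64,.0),(-64,.062),(-35,.114),(0,.124),(35,.114),(64,.062)]:
        print(ang,lx,proj('wrist',[.558+c*lx/1e3,-.013+s*lx/1e3,z],M).round(0))
E
```

```text
216 [0.5261 0.0097 0.122 ] 0.023530836314500255
221 [0.5312 0.008  0.122 ] 0.026724515862523786
236 [5.462e-01 3.000e-04 1.220e-01] 0.02502078975012196
246 [ 0.5558 -0.0063  0.122 ] 0.02736669430785096
261 [ 0.5719 -0.0134  0.122 ] 0.027766326673486236
near cup top [0.49254802 0.02824708 0.062     ] [0.49941718 0.0173672  0.03      ]
-20 -64 [263. 168.]
-20 -64 [255. 178.]
-20 -35 [247. 216.]
-20 0 [248. 251.]
-20 35 [252. 275.]
-20 64 [261. 274.]
-25 -64 [267. 168.]
-25 -64 [259. 178.]
-25 -35 [250. 216.]
-25 0 [248. 251.]
-25 35 [249. 275.]
-25 64 [257. 274.]
-28 -64 [270. 168.]
-28 -64 [262. 178.]
-28 -35 [252. 216.]
-28 0 [248. 251.]
-28 35 [247. 275.]
-28 64 [254. 274.]
```

>>> {"method": "apply_moves", "body": {
  "rows": [
    {"dx": -0.063,"dy": -0.056,"dz": 0,"twist": 0.014,"jaw": 1},
    {"dx": -0.063,"dy": -0.056,"dz": 0,"twist": 0.014,"jaw": 1},
    {"dx": -0.063,"dy": -0.056,"dz": 0,"twist": 0,"jaw": 1},
    {"dx": -0.063,"dy": -0.056,"dz": 0,"twist": 0,"jaw": 1},
    {"dx": 0,"dy": 0,"dz": 0.08,"twist": 0,"jaw": 1},
    {"dx": 0,"dy": 0,"dz": 0.08,"twist": 0,"jaw": 1},
    {"dx": 0,"dy": 0,"dz": 0.08,"twist": 0,"jaw": 1},
    {"dx": 0,"dy": 0,"dz": 0,"twist": 0,"jaw": 1},
    {"dx": 0,"dy": 0,"dz": 0,"twist": 0,"jaw": 1}
  ]
}}

```text
time_s: 2.53
ee_pos: [0.5514, -0.0086, 0.1734]
tcp_rot: [-0.695, -3.061, 0.001]
wrist_force: [0.8, 0.4, -0.5]
opening: 0.0851
grasp_force: 0.0
```

```bash
python3 - <<'E'
from h import *
from scipy.spatial.transform import Rotation as R
st=env.read_state();Rm=R.from_rotvec(st['tcp_rot']).as_matrix()
print(st['time_s'],st['ee_pos'],Rm.round(3).tolist())
a=snap('wrist','w3');b=snap('side','s3')
cv2.imwrite('pics/c3.png',cv2.resize(np.vstack([a[:,:,::-1][200:,120:520],cv2.resize(b[:,:,::-1][150:290,250:450],(400,280))]),None,fx=1.2,fy=1.2))
E
```

```text
2.5333 [ 0.55137907 -0.00858501  0.17344078] [[-0.902, 0.432, -0.003], [0.432, 0.902, -0.0], [0.003, -0.001, -1.0]]
```

View pics/c3.png

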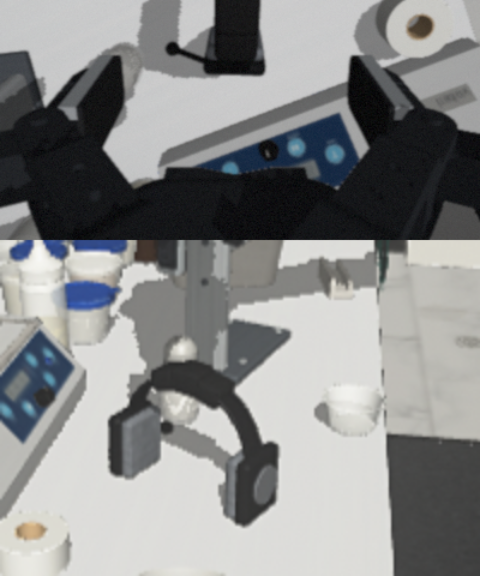

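The wrist half shows the pad running up between the fingers at about (235,35), roughly centred between them. The side half shows the headset upright, but no gripper where I would expect one. I'll check that by numbers.

```bash
python3 - <<'E'
from h import *
print(proj('side',[.5514,-.0086,.1734]),proj('top',[.5514,-.0086,.1734]),proj('side',[.558,-.013,.124]))
a=cv2.imread('pics/side0.png').astype(int);b=cv2.imread('pics/s3.png').astype(int)
d=(abs(a-b).max(2)>25); n,l,s,c=cv2.connectedComponentsWithStats(d.astype(np.uint8))
print([tuple(x) for x in s[1:] if x[4]>60])
E
```

```text
[333.79351937 180.92091389] [271.83293805 214.24490367] [330.47227398 201.9585916 ]
[(np.int32(299), np.int32(0), np.int32(108), np.int32(216), np.int32(8096)), (np.int32(585), np.int32(0), np.int32(55), np.int32(218), np.int32(6175)), (np.int32(260), np.int32(137), np.int32(20), np.int32(44), np.int32(166)), (np.int32(394), np.int32(244), np.int32(45), np.int32(94), np.int32(1321))]
```

```bash
python3 - <<'E'
import cv2
b=cv2.imread('pics/s3.png'); cv2.imwrite('pics/s3c.png',cv2.resize(b[0:260,230:450],None,fx=2.2,fy=2.2,interpolation=cv2.INTER_CUBIC))
E
```

```text
(no output)
```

View pics/s3c.png

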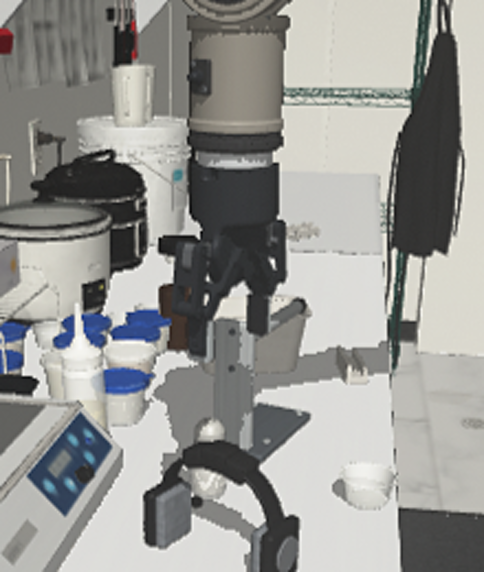

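The gripper is in view above the pad. Its near fingertip ends at crop (200,358) and its far one at (256,333), which looks higher than I expect, so I'll check that with projections.

```bash
python3 - <<'E'
from h import *
t=np.array([.5514,-.0086,.1734]);y=np.array([.432,.902,0])
for z in (.173,.186,.2,.22,.24):
    p=t.copy();p[2]=z
    print(z,[(proj('side',p+s*.05*y)-[230,0])*2.2 for s in(1,-1)])
E
```

```text
0.173 [array([197.34208469, 415.41858559]), array([256.76846252, 382.8451577 ])]
0.186 [array([197.43703427, 401.74811124]), array([257.19840035, 370.12410177])]
0.2 [array([197.54063337, 386.83231273]), array([257.66699362, 356.25930376])]
0.22 [array([197.69110894, 365.16742221]), array([258.34666933, 336.1489711 ])]
0.24 [array([197.84457667, 343.07173191]), array([259.03870813, 315.6728377 ])]
```

```bash
python3 - <<'E'
from h import *
from scipy.spatial.transform import Rotation as R
st=env.read_state();Rm=R.from_rotvec(st['tcp_rot']).as_matrix();M=viewer.camera_model('wrist')
for b in (0,.013,.03,.05):
    print(b,[proj('wrist',st['ee_pos']+Rm@[x,s*.0425,-b],M).round(0) for s in(1,-1) for x in (.011,-.011)])
s=cv2.imread('pics/s3.png')
for r in range(150,190,4): print(r,s[r,312:330,1])
E
```

```text
0 [array([386., 207.]), array([384., 241.]), array([244., 207.]), array([246., 241.])]
0.013 [array([391., 214.]), array([389., 250.]), array([239., 214.]), array([242., 250.])]
0.03 [array([399., 226.]), array([396., 265.]), array([231., 225.]), array([234., 264.])]
0.05 [array([410., 242.]), array([406., 286.]), array([219., 242.]), array([223., 285.])]
150 [ 53  53  44  45  46  45  45  45  49  54  48  59 137 162 139  86 104 111]
154 [ 55  53  53  45  54  54  57  54  54  53  49  69 166 159 138  81 106 111]
158 [ 57  54  56  64  50  55  57  55  53  52  49  66 167 156 138  73 109 111]
162 [219 221 219 151 118 113 114 114  99  87  91 124 162 153 133  78 109 112]
166 [207 207 208 202 131 204 122 126 128 114 101 115 123 129 131 120 109 111]
170 [129 130 129 130 129 129 129 129 129 129 130 131 130 123 113 112 113 113]
174 [130 129 130 129 129 130 130 129 129 130 129 132 131 131 130 108 113 113]
178 [130 130 131 131 130 130 130 130 129 130 132 131 130 130 129 110 116 113]
182 [131 131 131 130 129 130 129 131 131 131 129 130 130 130 130 111 115 114]
186 [131 130 130 130 130 130 131 131 131 130 130 130 130 130 129 113 115 112]
```

>>> {"method": "apply_moves", "body": {
  "rows": [
    {"dx": -0.022,"dy": 0.004,"dz": 0.06,"twist": 0,"jaw": 1},
    {"dx": 0,"dy": 0,"dz": 0.06,"twist": 0,"jaw": 1},
    {"dx": 0,"dy": 0,"dz": 0.06,"twist": 0,"jaw": 1},
    {"dx": 0,"dy": 0,"dz": 0.056,"twist": 0,"jaw": 1},
    {"dx": 0,"dy": 0,"dz": 0,"twist": 0,"jaw": 1},
    {"dx": 0,"dy": 0,"dz": 0,"twist": 0,"jaw": 1}
  ]
}}

```text
time_s: 3.13
ee_pos: [0.5595, -0.0115, 0.1044]
tcp_rot: [0.698, 3.063, 0.001]
wrist_force: [0.7, -0.3, -0.2]
opening: 0.0853
grasp_force: 0.0
```

>>> {"method": "apply_moves", "body": {
  "rows": [
    {"dx": 0,"dy": 0,"dz": 0,"twist": 0,"jaw": 0},
    {"dx": 0,"dy": 0,"dz": 0,"twist": 0,"jaw": 0},
    {"dx": 0,"dy": 0,"dz": 0,"twist": 0,"jaw": 0},
    {"dx": 0,"dy": 0,"dz": 0,"twist": 0,"jaw": 0},
    {"dx": 0,"dy": 0,"dz": 0,"twist": 0,"jaw": 0},
    {"dx": 0,"dy": 0,"dz": 0,"twist": 0,"jaw": 0},
    {"dx": 0,"dy": 0,"dz": 0,"twist": 0,"jaw": 0},
    {"dx": 0,"dy": 0,"dz": 0,"twist": 0,"jaw": 0}
  ],
  "squeeze": 25
}}

```text
time_s: 3.8
ee_pos: [0.559, -0.0119, 0.1035]
tcp_rot: [-0.699, -3.063, 0.0]
wrist_force: [0.4, -0.5, 0.8]
opening: 0.0002
grasp_force: 0.0
```

```bash
python3 - <<'E'
from h import *
print(env.grip_point_offset,env.read_state()['ee_pos'],env.read_state()['opening'])
a=snap('wrist','w4');b=snap('side','s4')
cv2.imwrite('pics/c4.png',np.vstack([cv2.resize(a[:,:,::-1][150:,160:480],(480,375))[:280],cv2.resize(b[:,:,::-1][110:250,250:450],(460,322))[:300].copy() if 0 else cv2.resize(b[:,:,::-1][110:250,230:470],(480,280))]))
E
```

```text
0.0187 [ 0.55896579 -0.01191864  0.10349497] 0.00023456752071723423
```

View pics/c4.png

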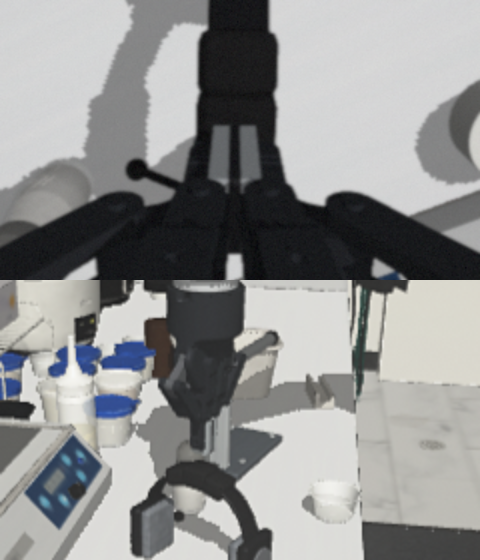

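The fingers closed on nothing above the pad: the tips show at crop (236,125) and the pad at (237,62). Both cameras put the real fingertips about 37 mm behind the reported TCP. I'll check that by a gentle touch on the pad's top.

>>> {"method": "apply_moves", "body": {
  "rows": [
    {"dx": 0,"dy": 0,"dz": 0.02,"twist": 0,"jaw": 0},
    {"dx": 0,"dy": 0,"dz": 0.013,"twist": 0,"jaw": 0},
    {"dx": 0,"dy": 0,"dz": 0,"twist": 0,"jaw": 0},
    {"dx": 0,"dy": 0,"dz": 0,"twist": 0,"jaw": 0}
  ]
}}

```text
time_s: 4.23
ee_pos: [0.5586, -0.012, 0.093]
tcp_rot: [-0.699, -3.062, 0.001]
wrist_force: [0.2, 0.4, -0.0]
opening: -0.0
grasp_force: 0.0
```

>>> {"method": "apply_moves", "body": {
  "rows": [
    {"dx": 0,"dy": 0,"dz": 0.007,"twist": 0,"jaw": 0},
    {"dx": 0,"dy": 0,"dz": 0,"twist": 0,"jaw": 0}
  ]
}}

```text
time_s: 4.4
ee_pos: [0.5589, -0.0119, 0.0912]
tcp_rot: [-0.699, -3.063, 0.0]
wrist_force: [-0.1, 0.4, -0.2]
opening: -0.0003
grasp_force: 0.0
```

>>> {"method": "apply_moves", "body": {
  "rows": [
    {"dx": 0,"dy": 0,"dz": 0.007,"twist": 0,"jaw": 0},
    {"dx": 0,"dy": 0,"dz": 0,"twist": 0,"jaw": 0}
  ]
}}

```text
time_s: 4.57
ee_pos: [0.5589, -0.0119, 0.0891]
tcp_rot: [-0.699, -3.063, 0.0]
wrist_force: [-0.0, 0.7, 0.2]
opening: 0.0001
grasp_force: 0.0
```

>>> {"method": "apply_moves", "body": {
  "rows": [
    {"dx": 0,"dy": 0,"dz": 0.006,"twist": 0,"jaw": 0},
    {"dx": 0,"dy": 0,"dz": 0,"twist": 0,"jaw": 0}
  ]
}}

```text
time_s: 4.73
ee_pos: [0.5593, -0.0117, 0.0881]
tcp_rot: [0.699, 3.062, 0.001]
wrist_force: [-0.7, 0.6, 5.1]
opening: 0.0001
grasp_force: 2.9
```

>>> {"method": "apply_moves", "body": {
  "rows": [
    {"dx": 0,"dy": 0,"dz": 0.005,"twist": 0,"jaw": 0},
    {"dx": 0,"dy": 0,"dz": 0,"twist": 0,"jaw": 0}
  ]
}}

```text
time_s: 4.9
ee_pos: [0.5594, -0.0117, 0.0881]
tcp_rot: [0.699, 3.063, 0.002]
wrist_force: [-6.1, -0.3, 19.0]
opening: 0.0002
grasp_force: 9.6
```

Contact came at a reported z of 0.088, so the tips are 36 mm behind the reported TCP. I'll raise, open, go down to a reported 0.066 and grip.

>>> {"method": "apply_moves", "body": {
  "rows": [
    {"dx": 0,"dy": 0,"dz": -0.06,"twist": 0,"jaw": 0},
    {"dx": 0,"dy": 0,"dz": 0,"twist": 0,"jaw": 1},
    {"dx": 0,"dy": 0,"dz": 0,"twist": 0,"jaw": 1},
    {"dx": 0,"dy": 0,"dz": 0,"twist": 0,"jaw": 1},
    {"dx": 0,"dy": 0,"dz": 0,"twist": 0,"jaw": 1},
    {"dx": 0,"dy": 0,"dz": 0,"twist": 0,"jaw": 1},
    {"dx": 0,"dy": 0,"dz": 0,"twist": 0,"jaw": 1},
    {"dx": 0,"dy": 0,"dz": 0,"twist": 0,"jaw": 1},
    {"dx": 0,"dy": 0,"dz": 0.04,"twist": 0,"jaw": 1},
    {"dx": 0,"dy": 0,"dz": 0.04,"twist": 0,"jaw": 1},
    {"dx": 0,"dy": 0,"dz": 0.04,"twist": 0,"jaw": 1},
    {"dx": 0,"dy": 0,"dz": 0,"twist": 0,"jaw": 1},
    {"dx": 0,"dy": 0,"dz": 0,"twist": 0,"jaw": 1}
  ]
}}

```text
time_s: 5.98
ee_pos: [0.5578, -0.012, 0.0666]
tcp_rot: [-0.699, -3.06, 0.002]
wrist_force: [-0.0, 0.4, 0.4]
opening: 0.0853
grasp_force: 0.0
```

>>> {"method": "apply_moves", "body": {
  "rows": [
    {"dx": 0,"dy": 0,"dz": 0,"twist": 0,"jaw": 0},
    {"dx": 0,"dy": 0,"dz": 0,"twist": 0,"jaw": 0},
    {"dx": 0,"dy": 0,"dz": 0,"twist": 0,"jaw": 0},
    {"dx": 0,"dy": 0,"dz": 0,"twist": 0,"jaw": 0},
    {"dx": 0,"dy": 0,"dz": 0,"twist": 0,"jaw": 0},
    {"dx": 0,"dy": 0,"dz": 0,"twist": 0,"jaw": 0},
    {"dx": 0,"dy": 0,"dz": 0,"twist": 0,"jaw": 0}
  ],
  "squeeze": 50
}}

```text
time_s: 6.57
ee_pos: [0.5596, -0.0117, 0.0687]
tcp_rot: [0.699, 3.062, 0.001]
wrist_force: [-0.9, 0.2, 6.0]
opening: 0.029
grasp_force: 50.6
```

>>> {"method": "apply_moves", "body": {
  "rows": [
    {"dx": 0,"dy": 0,"dz": -0.06,"twist": 0,"jaw": 0},
    {"dx": 0,"dy": 0,"dz": -0.1,"twist": 0,"jaw": 0},
    {"dx": 0,"dy": 0,"dz": -0.12,"twist": 0,"jaw": 0},
    {"dx": 0,"dy": 0,"dz": -0.12,"twist": 0,"jaw": 0},
    {"dx": 0,"dy": 0,"dz": -0.12,"twist": 0,"jaw": 0},
    {"dx": 0,"dy": 0,"dz": -0.12,"twist": -0.02,"jaw": 0},
    {"dx": 0,"dy": 0,"dz": 0,"twist": -0.02,"jaw": 0},
    {"dx": 0,"dy": 0,"dz": 0,"twist": 0,"jaw": 0},
    {"dx": 0,"dy": 0,"dz": 0,"twist": 0,"jaw": 0}
  ]
}}

```text
time_s: 7.32
ee_pos: [0.558, -0.0118, 0.2591]
tcp_rot: [-0.508, -3.098, 0.0]
wrist_force: [-0.7, -0.0, -2.5]
opening: 0.029
grasp_force: 49.8
```

>>> {"method": "apply_moves", "body": {
  "rows": [
    {"dx": -0.02,"dy": -0.06,"dz": 0,"twist": 0,"jaw": 0},
    {"dx": -0.026,"dy": -0.092,"dz": 0,"twist": 0,"jaw": 0},
    {"dx": -0.026,"dy": -0.092,"dz": 0,"twist": 0,"jaw": 0},
    {"dx": -0.026,"dy": -0.092,"dz": 0,"twist": 0,"jaw": 0},
    {"dx": -0.026,"dy": -0.092,"dz": 0,"twist": 0,"jaw": 0},
    {"dx": -0.026,"dy": -0.092,"dz": 0,"twist": 0,"jaw": 0},
    {"dx": -0.026,"dy": -0.092,"dz": 0,"twist": 0,"jaw": 0},
    {"dx": -0.026,"dy": -0.092,"dz": 0,"twist": 0,"jaw": 0},
    {"dx": -0.026,"dy": -0.092,"dz": 0,"twist": 0,"jaw": 0},
    {"dx": -0.026,"dy": -0.092,"dz": 0,"twist": 0,"jaw": 0},
    {"dx": -0.026,"dy": -0.092,"dz": 0,"twist": 0,"jaw": 0},
    {"dx": -0.026,"dy": -0.092,"dz": 0,"twist": 0,"jaw": 0},
    {"dx": -0.026,"dy": -0.06,"dz": 0,"twist": 0,"jaw": 0},
    {"dx": 0,"dy": 0,"dz": 0,"twist": 0,"jaw": 0},
    {"dx": 0,"dy": 0,"dz": 0,"twist": 0,"jaw": 0}
  ]
}}

```text
time_s: 8.57
ee_pos: [0.5439, -0.3662, 0.2575]
tcp_rot: [-0.511, -3.095, -0.001]
wrist_force: [-0.5, 0.0, -2.6]
opening: 0.0289
grasp_force: 49.9
```

```bash
python3 - <<'E'
from h import *
st=env.read_state();print(st['ee_pos'],st['tcp_rot'])
u=np.array([.319,.948]);o=np.array([.5485,-.3475]);d=st['ee_pos'][:2]-o
print('stand y',d@u,'stand x',d@[.948,-.319])
M=viewer.camera_model('wrist'); a=snap('wrist','w5');snap('side','s5')
b=[proj('wrist',[*(o+u*y),.15],M).round(0) for y in(-.105,-.05,0,.08)];print('rail pts wrist',b)
print('rail side',[proj('side',[*(o+u*y),.15]).round(0) for y in(-.105,-.05,0,.08)])
cv2.imwrite('pics/c5.png',np.vstack([a[:,:,::-1],cv2.imread('pics/s5.png')])[:, 100:540][:600] if 0 else np.hstack([cv2.resize(a[:,:,::-1],(480,300)),cv2.resize(cv2.imread('pics/s5.png')[80:280,240:453],(320,300))]))
E
```

```text
[ 0.5439082  -0.36623324  0.25751165] [-5.11305820e-01 -3.09518910e+00 -8.66138181e-04]
stand y -0.01922389514796384 stand x 0.0016228777236391508
rail pts wrist [array([224., 181.]), array([283., 181.]), array([336., 181.]), array([422., 180.])]
rail side [array([365., 135.]), array([358., 140.]), array([351., 144.]), array([338., 152.])]
```

View pics/c5.png

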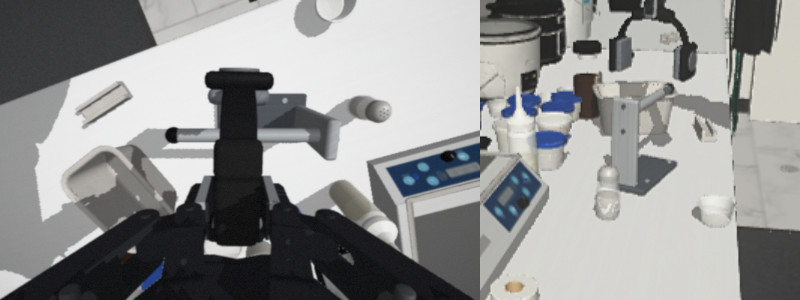

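The wrist view shows the headset over the rail, which runs along row 180 (full scale) from column 229 to 427, within 5 px of the prediction. The side view shows it level and clear. I'll lower it.

>>> {"method": "apply_moves", "body": {
  "rows": [
    {"dx": 0,"dy": 0.033,"dz": 0.04,"twist": 0,"jaw": 0},
    {"dx": 0,"dy": 0,"dz": 0.09,"twist": 0,"jaw": 0},
    {"dx": 0,"dy": 0,"dz": 0.09,"twist": 0,"jaw": 0},
    {"dx": 0,"dy": 0,"dz": 0.09,"twist": 0,"jaw": 0},
    {"dx": 0,"dy": 0,"dz": 0.08,"twist": 0,"jaw": 0},
    {"dx": 0,"dy": 0,"dz": 0.05,"twist": 0,"jaw": 0},
    {"dx": 0,"dy": 0,"dz": 0,"twist": 0,"jaw": 0},
    {"dx": 0,"dy": 0,"dz": 0,"twist": 0,"jaw": 0}
  ]
}}

```text
time_s: 9.33
ee_pos: [0.5487, -0.3543, 0.1273]
tcp_rot: [-0.503, -3.099, -0.002]
wrist_force: [0.3, -0.5, -1.2]
opening: 0.0289
grasp_force: 49.9
```

>>> {"method": "apply_moves", "body": {
  "rows": [
    {"dx": 0,"dy": 0,"dz": 0.007,"twist": 0,"jaw": 0},
    {"dx": 0,"dy": 0,"dz": 0,"twist": 0,"jaw": 0}
  ]
}}

```text
time_s: 9.5
ee_pos: [0.5497, -0.3562, 0.1272]
tcp_rot: [0.504, 3.099, -0.001]
wrist_force: [0.8, 1.0, -1.8]
opening: 0.0292
grasp_force: 49.9
```

>>> {"method": "apply_moves", "body": {
  "rows": [
    {"dx": 0.007,"dy": 0,"dz": 0.006,"twist": 0,"jaw": 0},
    {"dx": 0,"dy": 0,"dz": 0.006,"twist": 0,"jaw": 0},
    {"dx": 0,"dy": 0,"dz": 0,"twist": 0,"jaw": 0}
  ]
}}

```text
time_s: 9.75
ee_pos: [0.5467, -0.3554, 0.1226]
tcp_rot: [0.506, 3.1, 0.0]
wrist_force: [-0.6, 0.3, -2.5]
opening: 0.0291
grasp_force: 49.9
```

>>> {"method": "apply_moves", "body": {
  "rows": [
    {"dx": 0,"dy": 0,"dz": 0.005,"twist": 0,"jaw": 0},
    {"dx": 0,"dy": 0,"dz": 0,"twist": 0,"jaw": 0},
    {"dx": 0,"dy": 0,"dz": 0,"twist": 0,"jaw": 0}
  ]
}}

```text
time_s: 10.0
ee_pos: [0.5468, -0.3555, 0.1208]
tcp_rot: [-0.505, -3.101, -0.0]
wrist_force: [-0.7, -0.7, -2.7]
opening: 0.029
grasp_force: 49.9
```

>>> {"method": "apply_moves", "body": {
  "rows": [
    {"dx": 0,"dy": 0,"dz": 0.005,"twist": 0,"jaw": 0},
    {"dx": 0,"dy": 0,"dz": 0,"twist": 0,"jaw": 0},
    {"dx": 0,"dy": 0,"dz": 0,"twist": 0,"jaw": 0}
  ]
}}

```text
time_s: 10.25
ee_pos: [0.5467, -0.3554, 0.1192]
tcp_rot: [-0.505, -3.1, -0.0]
wrist_force: [-0.6, -0.3, -2.6]
opening: 0.0288
grasp_force: 49.9
```

>>> {"method": "apply_moves", "body": {
  "rows": [
    {"dx": 0,"dy": 0,"dz": 0.005,"twist": 0,"jaw": 0},
    {"dx": 0,"dy": 0,"dz": 0,"twist": 0,"jaw": 0},
    {"dx": 0,"dy": 0,"dz": 0,"twist": 0,"jaw": 0}
  ]
}}

```text
time_s: 10.5
ee_pos: [0.547, -0.3556, 0.1187]
tcp_rot: [0.505, 3.1, 0.0]
wrist_force: [-1.8, 1.9, 3.6]
opening: 0.0292
grasp_force: 50.6
```

Contact came at 0.1187, as expected. I'll release, wait and rise.

>>> {"method": "apply_moves", "body": {
  "rows": [
    {"dx": 0,"dy": 0,"dz": 0,"twist": 0,"jaw": 0.5},
    {"dx": 0,"dy": 0,"dz": 0,"twist": 0,"jaw": 0.6},
    {"dx": 0,"dy": 0,"dz": 0,"twist": 0,"jaw": 0.7},
    {"dx": 0,"dy": 0,"dz": 0,"twist": 0,"jaw": 0.7},
    {"dx": 0,"dy": 0,"dz": 0,"twist": 0,"jaw": 0.7},
    {"dx": 0,"dy": 0,"dz": 0,"twist": 0,"jaw": 0.7},
    {"dx": 0,"dy": 0,"dz": -0.03,"twist": 0,"jaw": 0.7},
    {"dx": 0,"dy": 0,"dz": -0.07,"twist": 0,"jaw": 0.7},
    {"dx": 0,"dy": 0,"dz": -0.07,"twist": 0,"jaw": 0.7},
    {"dx": 0,"dy": 0,"dz": -0.05,"twist": 0,"jaw": 0.7},
    {"dx": 0,"dy": 0,"dz": 0,"twist": 0,"jaw": 0.7},
    {"dx": 0,"dy": 0,"dz": 0,"twist": 0,"jaw": 0.7}
  ]
}}

```text
time_s: 11.5
ee_pos: [0.5473, -0.3559, 0.1851]
tcp_rot: [0.505, 3.098, -0.001]
wrist_force: [0.4, 0.5, 0.4]
opening: 0.0596
grasp_force: 0.0
```

```bash
python3 - <<'E'
from h import *
st=env.read_state();print(st['time_s'],st['ee_pos'],st['opening'])
M=viewer.camera_model('wrist');snap('wrist','w6');snap('side','s6')
u=np.array([.319,.948]);v=np.array([.948,-.319]);o=np.array([.5485,-.3475])+.003*u
P=lambda x,y,z:[*(o+u*y+v*x),z]
y=-.01
for n in('wrist','side'):
    Mn=M if n=='wrist' else viewer.camera_model('side')
    print(n,{k:proj(n,P(*p),Mn).round().tolist() for k,p in dict(padtop=(0,y,.174),nearcup=(-.064,y,.081),nearcup_b=(-.064,y,.05),farcup_b=(.064,y,.05),nearpadend=(-.035,y,.16)).items()})
def runs(r,thr):
    m=np.r_[0,(r<thr).astype(int),0];d=np.diff(m);return [(a,b-1) for a,b in zip(np.nonzero(d==1)[0],np.nonzero(d==-1)[0]) if b-a>3]
w=cv2.imread('pics/w6.png').max(2)
for r in range(60,260,10): print(r,runs(w[r],45))
s=cv2.imread('pics/s6.png').max(2)
print('side')
for r in range(110,215,6): print(r,[(a+270,b+270) for a,b in runs(s[r,270:430],60)])
E
```

```text
11.5 [ 0.54732299 -0.35591308  0.18511711] 0.05961757207875834
wrist {'padtop': [317.0, 215.0], 'nearcup': [317.0, 109.0], 'nearcup_b': [317.0, 108.0], 'farcup_b': [317.0, 232.0], 'nearpadend': [317.0, 157.0]}
side {'padtop': [352.0, 135.0], 'nearcup': [372.0, 171.0], 'nearcup_b': [371.0, 181.0], 'farcup_b': [331.0, 173.0], 'nearpadend': [364.0, 142.0]}
60 []
70 []
80 []
90 []
100 [(np.int64(287), np.int64(351))]
110 [(np.int64(290), np.int64(351))]
120 [(np.int64(304), np.int64(334))]
130 [(np.int64(302), np.int64(335))]
140 [(np.int64(301), np.int64(335))]
150 [(np.int64(302), np.int64(335))]
160 [(np.int64(300), np.int64(335))]
170 [(np.int64(296), np.int64(340))]
180 [(np.int64(296), np.int64(339))]
190 [(np.int64(184), np.int64(196)), (np.int64(295), np.int64(339))]
200 [(np.int64(177), np.int64(189)), (np.int64(296), np.int64(337))]
210 [(np.int64(180), np.int64(194)), (np.int64(295), np.int64(338))]
220 [(np.int64(295), np.int64(337))]
230 [(np.int64(294), np.int64(336)), (np.int64(633), np.int64(639))]
240 [(np.int64(248), np.int64(260)), (np.int64(294), np.int64(336))]
250 [
[... 268 characters left out ...]
p.int64(345), np.int64(350)), (np.int64(355), np.int64(361)), (np.int64(408), np.int64(429))]
116 [(np.int64(280), np.int64(290)), (np.int64(345), np.int64(350))]
122 [(np.int64(280), np.int64(285))]
128 [(np.int64(272), np.int64(277))]
134 [(np.int64(270), np.int64(277))]
140 [(np.int64(339), np.int64(365))]
146 [(np.int64(358), np.int64(362)), (np.int64(365), np.int64(369)), (np.int64(412), np.int64(418))]
152 [(np.int64(314), np.int64(318)), (np.int64(368), np.int64(372))]
158 [(np.int64(371), np.int64(374))]
164 [(np.int64(370), np.int64(377))]
170 [(np.int64(369), np.int64(374))]
176 [(np.int64(370), np.int64(375))]
182 [(np.int64(369), np.int64(373))]
188 []
194 []
200 []
206 []
212 []
```

The headset hangs level where expected: near cup centred on column 319 and pad on column 317. Next I'll go behind it on the free-end side, shut the jaw and come down.

>>> {"method": "apply_moves", "body": {
  "rows": [
    {"dx": 0.003,"dy": -0.09,"dz": 0,"twist": 0,"jaw": 0},
    {"dx": 0,"dy": -0.093,"dz": 0,"twist": 0,"jaw": 0},
    {"dx": 0,"dy": 0,"dz": 0,"twist": 0,"jaw": 0},
    {"dx": 0,"dy": 0,"dz": 0,"twist": 0,"jaw": 0},
    {"dx": 0,"dy": 0,"dz": 0,"twist": 0,"jaw": 0},
    {"dx": 0,"dy": 0,"dz": 0,"twist": 0,"jaw": 0},
    {"dx": 0,"dy": 0,"dz": 0.06,"twist": 0,"jaw": 0},
    {"dx": 0,"dy": 0,"dz": 0.06,"twist": 0,"jaw": 0},
    {"dx": 0,"dy": 0,"dz": 0.05,"twist": 0,"jaw": 0},
    {"dx": 0,"dy": 0,"dz": 0.03,"twist": 0,"jaw": 0},
    {"dx": 0,"dy": 0,"dz": 0,"twist": 0,"jaw": 0},
    {"dx": 0,"dy": 0,"dz": 0,"twist": 0,"jaw": 0},
    {"dx": 0,"dy": 0,"dz": 0,"twist": 0,"jaw": 0}
  ]
}}

```text
time_s: 12.68
ee_pos: [0.5292, -0.4075, 0.1248]
tcp_rot: [0.505, 3.1, -0.001]
wrist_force: [-0.3, -0.4, 0.4]
opening: -0.0003
grasp_force: 0.0
```

>>> {"method": "apply_moves", "body": {
  "rows": [
    {"dx": 0,"dy": 0,"dz": 0.01,"twist": 0,"jaw": 0},
    {"dx": 0,"dy": 0,"dz": 0.008,"twist": 0,"jaw": 0},
    {"dx": 0,"dy": 0.02,"dz": 0,"twist": 0,"jaw": 0},
    {"dx": 0,"dy": 0.02,"dz": 0,"twist": 0,"jaw": 0},
    {"dx": 0,"dy": 0.02,"dz": 0,"twist": 0,"jaw": 0},
    {"dx": 0,"dy": 0,"dz": 0,"twist": 0,"jaw": 0},
    {"dx": 0,"dy": 0,"dz": 0,"twist": 0,"jaw": 0}
  ]
}}

```text
time_s: 13.27
ee_pos: [0.5348, -0.3893, 0.1186]
tcp_rot: [0.503, 3.101, 0.001]
wrist_force: [-0.3, -0.1, 0.1]
opening: 0.0001
grasp_force: 0.0
```

>>> {"method": "apply_moves", "body": {
  "rows": [
    {"dx": 0,"dy": 0.007,"dz": 0,"twist": 0,"jaw": 0},
    {"dx": 0,"dy": 0.007,"dz": 0,"twist": 0,"jaw": 0},
    {"dx": 0,"dy": 0.007,"dz": 0,"twist": 0,"jaw": 0},
    {"dx": 0,"dy": 0.007,"dz": 0,"twist": 0,"jaw": 0},
    {"dx": 0,"dy": 0.007,"dz": 0,"twist": 0,"jaw": 0},
    {"dx": 0,"dy": 0.007,"dz": 0,"twist": 0,"jaw": 0},
    {"dx": 0,"dy": 0.007,"dz": 0,"twist": 0,"jaw": 0},
    {"dx": 0,"dy": 0.007,"dz": 0,"twist": 0,"jaw": 0},
    {"dx": 0,"dy": 0.007,"dz": 0,"twist": 0,"jaw": 0},
    {"dx": 0,"dy": 0.007,"dz": 0,"twist": 0,"jaw": 0},
    {"dx": 0,"dy": 0.007,"dz": 0,"twist": 0,"jaw": 0},
    {"dx": 0,"dy": 0.007,"dz": 0,"twist": 0,"jaw": 0}
  ]
}}

```text
time_s: 14.27
ee_pos: [0.5423, -0.3663, 0.1186]
tcp_rot: [0.505, 3.101, -0.0]
wrist_force: [-1.4, -2.0, 0.7]
opening: 0.0
grasp_force: 1.1
```

```bash
cat > look.py <<'E'
from h import *
import sys
t=sys.argv[1];st=env.read_state();e=st['ee_pos'];print(st['time_s'],e,st['wrist_force'])
u=np.array([.319,.948]);v=np.array([.948,-.319]);o=np.array([.5485,-.3475]);d=e[:2]-o;print('ee stand x,y',d@v,d@u)
M=viewer.camera_model('wrist');w=snap('wrist','w'+t).max(2);s=snap('side','s'+t).max(2)
def runs(r,thr,L=8):
    m=np.r_[0,(r<thr).astype(int),0];d=np.diff(m);return [(int(a),int(b-1)) for a,b in zip(np.nonzero(d==1)[0],np.nonzero(d==-1)[0]) if b-a>L]
for r in range(80,245,12): print(r,runs(w[r],45))
# wrist: pixel -> stand y at given height, for near cup and pad
f=lambda c,r,z:(onz('wrist',c,r,z,M)[:2]-o)@u
g=lambda c,r,z:(onz('wrist',c,r,z,M)[:2]-o)@v
for r in (150,160,170,180,190,200):
    R=[x for x in runs(w[r],45) if x[1]-x[0]>24]
    print('pad',r,[(round(f(a,r,.174),4),round(f(b,r,.174),4),round(g(a,r,.174),4)) for a,b in R])
print('side')
for r in range(130,200,6): print(r,[(a+290,b+290) for a,b in runs(s[r,290:400],60,2)])
print('pred root',proj('wrist',[*(o+.08*u),.15],M),'upright top face',proj('wrist',[*(o+.08*u-.025*v),.172],M))
E
python3 look.py 7
```

```text
14.2667 [ 0.54225051 -0.36628373  0.11857675] [-1.38062111 -1.97240226  0.68075882]
ee stand x,y 6.748995793766915e-05 -0.019800564596830796
80 []
92 []
104 [(320, 372)]
116 [(323, 407)]
128 [(348, 391)]
140 [(349, 396)]
152 [(351, 398)]
164 [(352, 400)]
176 [(352, 401)]
188 [(351, 407)]
200 [(345, 413)]
212 [(345, 413)]
224 [(158, 174), (344, 411)]
236 [(146, 168), (346, 409)]
pad 150 [(np.float64(-0.0054), np.float64(0.0126), np.float64(-0.0528))]
pad 160 [(np.float64(-0.0049), np.float64(0.0137), np.float64(-0.0489))]
pad 170 [(np.float64(-0.0048), np.float64(0.0144), np.float64(-0.0448))]
pad 180 [(np.float64(-0.0046), np.float64(0.0155), np.float64(-0.0407))]
pad 190 [(np.float64(-0.0061), np.float64(0.0187), np.float64(-0.0365))]
pad 200 [(np.float64(-0.0072), np.float64(0.0207), np.float64(-0.0323))]
side
130 [(303, 307), (351, 355)]
136 [(351, 355)]
142 [(336, 363)]
148 [(314, 317), (363, 367)]
154 [(315, 318), (366, 370)]
160 [(322, 325), (369, 372)]
166 [(322, 325), (368, 374)]
172 [(322, 325), (367, 372)]
178 [(367, 373)]
184 [(367, 371)]
190 []
196 []
pred root [509.58758457 246.82597564] upright top face [550.3623455 215.4866264]
```

The headset is sliding with the finger and hanging straight, with the pad's centre at y ≈ 0.007. I'll carry on.

>>> {"method": "apply_moves", "body": {
  "rows": [
    {"dx": 0,"dy": 0.008,"dz": 0,"twist": 0,"jaw": 0},
    {"dx": 0,"dy": 0.008,"dz": 0,"twist": 0,"jaw": 0},
    {"dx": 0,"dy": 0.008,"dz": 0,"twist": 0,"jaw": 0},
    {"dx": 0,"dy": 0.008,"dz": 0,"twist": 0,"jaw": 0},
    {"dx": 0,"dy": 0.008,"dz": 0,"twist": 0,"jaw": 0},
    {"dx": 0,"dy": 0.008,"dz": 0,"twist": 0,"jaw": 0},
    {"dx": 0,"dy": 0.008,"dz": 0,"twist": 0,"jaw": 0},
    {"dx": 0,"dy": 0.008,"dz": 0,"twist": 0,"jaw": 0},
    {"dx": 0,"dy": 0.008,"dz": 0,"twist": 0,"jaw": 0},
    {"dx": 0,"dy": 0.008,"dz": 0,"twist": 0,"jaw": 0},
    {"dx": 0,"dy": 0.008,"dz": 0,"twist": 0,"jaw": 0},
    {"dx": 0,"dy": 0.008,"dz": 0,"twist": 0,"jaw": 0},
    {"dx": 0,"dy": 0.008,"dz": 0,"twist": 0,"jaw": 0},
    {"dx": 0,"dy": 0.008,"dz": 0,"twist": 0,"jaw": 0},
    {"dx": 0,"dy": 0.008,"dz": 0,"twist": 0,"jaw": 0},
    {"dx": 0,"dy": 0.008,"dz": 0,"twist": 0,"jaw": 0},
    {"dx": 0,"dy": 0.008,"dz": 0,"twist": 0,"jaw": 0},
    {"dx": 0,"dy": 0.008,"dz": 0,"twist": 0,"jaw": 0},
    {"dx": 0,"dy": 0.008,"dz": 0,"twist": 0,"jaw": 0}
  ]
}}

```text
time_s: 15.95
ee_pos: [0.5567, -0.3228, 0.1185]
tcp_rot: [-0.505, -3.101, -0.0]
wrist_force: [-0.3, -3.1, 1.9]
opening: -0.0
grasp_force: 1.3
```

>>> {"method": "apply_moves", "body": {
  "rows": [
    {"dx": 0,"dy": 0.005,"dz": 0,"twist": 0,"jaw": 0},
    {"dx": 0,"dy": 0.005,"dz": 0,"twist": 0,"jaw": 0},
    {"dx": 0,"dy": 0,"dz": 0,"twist": 0,"jaw": 0}
  ]
}}

```text
time_s: 16.2
ee_pos: [0.5578, -0.3197, 0.1184]
tcp_rot: [-0.505, -3.101, -0.001]
wrist_force: [-1.2, -1.8, 1.5]
opening: -0.0001
grasp_force: 0.7
```

```bash
python3 look.py 8
```

```text
16.2 [ 0.55784022 -0.31967523  0.11844156] [-1.16111743 -1.83131602  1.48482174]
ee stand x,y -2.157260108224183e-05 0.029357411051263615
80 []
92 []
104 [(321, 357), (359, 370)]
116 [(324, 408)]
128 [(348, 392)]
140 [(350, 396)]
152 [(351, 397)]
164 [(352, 399)]
176 [(352, 401)]
188 [(350, 405)]
200 [(345, 413)]
212 [(344, 412)]
224 [(66, 84), (344, 412)]
236 [(51, 72), (346, 410)]
pad 150 [(np.float64(0.0436), np.float64(0.0617), np.float64(-0.0529))]
pad 160 [(np.float64(0.0442), np.float64(0.0624), np.float64(-0.049))]
pad 170 [(np.float64(0.0443), np.float64(0.0635), np.float64(-0.0449))]
pad 180 [(np.float64(0.0444), np.float64(0.0642), np.float64(-0.0408))]
pad 190 [(np.float64(0.0425), np.float64(0.0678), np.float64(-0.0366))]
pad 200 [(np.float64(0.0418), np.float64(0.0698), np.float64(-0.0324))]
side
130 [(303, 307), (314, 316), (339, 353)]
136 [(344, 348)]
142 [(333, 348)]
148 [(314, 317), (347, 355)]
154 [(315, 318), (321, 324), (357, 360)]
160 [(318, 322), (360, 364)]
166 [(314, 317), (362, 370)]
172 [(314, 317), (361, 367)]
178 [(314, 317), (360, 365)]
184 [(347, 351), (360, 366)]
190 [(360, 365)]
196 []
pred root [413.73919092 246.86269461] upright top face [434.38143219 215.51448316]
```

>>> {"method": "apply_moves", "body": {
  "rows": [
    {"dx": 0,"dy": 0.006,"dz": 0,"twist": 0,"jaw": 0},
    {"dx": 0,"dy": 0.006,"dz": 0,"twist": 0,"jaw": 0},
    {"dx": 0,"dy": 0.006,"dz": 0,"twist": 0,"jaw": 0},
    {"dx": 0,"dy": 0.006,"dz": 0,"twist": 0,"jaw": 0},
    {"dx": 0,"dy": 0,"dz": 0,"twist": 0,"jaw": 0}
  ]
}}

```text
time_s: 16.72
ee_pos: [0.5602, -0.3126, 0.1184]
tcp_rot: [-0.504, -3.101, -0.001]
wrist_force: [-1.1, -1.7, 0.2]
opening: -0.0
grasp_force: 0.7
```

>>> {"method": "apply_moves", "body": {
  "rows": [
    {"dx": 0,"dy": 0.005,"dz": 0,"twist": 0,"jaw": 0},
    {"dx": 0,"dy": 0,"dz": 0,"twist": 0,"jaw": 0}
  ]
}}

```text
time_s: 16.88
ee_pos: [0.5605, -0.3116, 0.1184]
tcp_rot: [-0.505, -3.101, -0.0]
wrist_force: [-0.9, -1.5, 0.1]
opening: 0.0
grasp_force: 0.8
```

>>> {"method": "apply_moves", "body": {
  "rows": [
    {"dx": 0,"dy": 0.005,"dz": 0,"twist": 0,"jaw": 0},
    {"dx": 0,"dy": 0,"dz": 0,"twist": 0,"jaw": 0}
  ]
}}

```text
time_s: 17.05
ee_pos: [0.561, -0.3102, 0.1184]
tcp_rot: [-0.505, -3.101, -0.0]
wrist_force: [-1.1, -2.1, 0.9]
opening: -0.0001
grasp_force: 0.9
```

>>> {"method": "apply_moves", "body": {
  "rows": [
    {"dx": 0,"dy": 0.005,"dz": 0,"twist": 0,"jaw": 0},
    {"dx": 0,"dy": 0,"dz": 0,"twist": 0,"jaw": 0}
  ]
}}

```text
time_s: 17.22
ee_pos: [0.5613, -0.3091, 0.1184]
tcp_rot: [-0.505, -3.101, 0.0]
wrist_force: [-0.5, -2.0, 0.7]
opening: -0.0001
grasp_force: 0.8
```

>>> {"method": "apply_moves", "body": {
  "rows": [
    {"dx": 0,"dy": 0.005,"dz": 0,"twist": 0,"jaw": 0},
    {"dx": 0,"dy": 0,"dz": 0,"twist": 0,"jaw": 0}
  ]
}}

```text
time_s: 17.38
ee_pos: [0.5613, -0.309, 0.1185]
tcp_rot: [0.507, 3.1, -0.003]
wrist_force: [-1.0, -4.7, 0.3]
opening: -0.0001
grasp_force: 2.6
```

>>> {"method": "apply_moves", "body": {
  "rows": [
    {"dx": 0,"dy": 0.004,"dz": 0,"twist": 0,"jaw": 0},
    {"dx": 0,"dy": 0,"dz": 0,"twist": 0,"jaw": 0}
  ]
}}

```text
time_s: 17.55
ee_pos: [0.5613, -0.309, 0.1186]
tcp_rot: [0.508, 3.1, -0.005]
wrist_force: [-1.8, -7.3, -0.7]
opening: -0.0001
grasp_force: 3.6
```

The force rises and the motion has stopped, so the pad is against the upright. I'll back off gently along the rail and rise.

>>> {"method": "apply_moves", "body": {
  "rows": [
    {"dx": 0,"dy": -0.006,"dz": 0,"twist": 0,"jaw": 0},
    {"dx": 0,"dy": -0.012,"dz": 0,"twist": 0,"jaw": 0},
    {"dx": 0,"dy": -0.04,"dz": 0,"twist": 0,"jaw": 0},
    {"dx": 0,"dy": -0.06,"dz": 0,"twist": 0,"jaw": 0},
    {"dx": 0,"dy": 0,"dz": -0.06,"twist": 0,"jaw": 0},
    {"dx": 0,"dy": 0,"dz": -0.1,"twist": 0,"jaw": 0},
    {"dx": 0,"dy": 0,"dz": -0.06,"twist": 0,"jaw": 0},
    {"dx": 0,"dy": 0,"dz": 0,"twist": 0,"jaw": 0},
    {"dx": 0,"dy": 0,"dz": 0,"twist": 0,"jaw": 0}
  ]
}}

```text
time_s: 18.3
ee_pos: [0.5514, -0.3406, 0.1854]
tcp_rot: [0.505, 3.099, 0.0]
wrist_force: [-1.6, 1.3, 0.4]
opening: 0.0001
grasp_force: 0.0
```

```bash
python3 look.py 9; python3 - <<'E'
from h import *
M=viewer.camera_model('wrist');w=cv2.imread('pics/w9.png').max(2)
for r in (170,190,200,210): print(r,w[r,330:480:2])
u=np.array([.319,.948]);v=np.array([.948,-.319]);o=np.array([.5485,-.3475])
for n in('wrist','side'):
    Mn=M if n=='wrist' else viewer.camera_model('side')
    print(n,{k:proj(n,[*(o+u*p[1]+v*p[0]),p[2]],Mn).round().tolist() for k,p in dict(padtop=(0,.068,.174),nc_t=(-.064,.068,.112),nc_b=(-.064,.068,.05),fc_t=(.064,.068,.112),fc_b=(.064,.068,.05),upL=(-.025,.08,.172),upR=(.025,.08,.172)).items()})
E
```

```text
18.3 [ 0.55143339 -0.34061235  0.18543931] [-1.62742377  1.28229709  0.41047459]
ee stand x,y 0.000583695865089554 0.007465242893499977
80 []
92 []
104 [(355, 393)]
116 [(382, 414)]
128 [(386, 419)]
140 [(389, 421)]
152 [(390, 422)]
164 [(386, 430)]
176 [(384, 432)]
188 [(384, 432)]
200 [(156, 169), (385, 432)]
212 [(160, 173), (384, 432)]
224 [(384, 430), (625, 639)]
236 [(381, 428), (619, 639)]
pad 150 [(np.float64(0.0527), np.float64(0.072), np.float64(-0.0429))]
pad 160 [(np.float64(0.0531), np.float64(0.0738), np.float64(-0.0368))]
pad 170 [(np.float64(0.0498), np.float64(0.0794), np.float64(-0.0305))]
pad 180 [(np.float64(0.0502), np.float64(0.08), np.float64(-0.0242))]
pad 190 [(np.float64(0.0506), np.float64(0.0807), np.float64(-0.0178))]
pad 200 [(np.float64(0.0517), np.float64(0.0814), np.float64(-0.0112))]
side
130 [(303, 306)]
136 [(303, 305)]
142 [(337, 344)]
148 [(314, 317), (347, 354)]
154 [(315, 322), (354, 358)]
160 [(317, 322), (358, 361)]
166 [(312, 315), (360, 363)]
172 [(312, 315), (359, 368)]
178 [(312, 315), (359, 363)]
184 [(347, 350), (358, 363)]
190 [(358, 3
[... 983 characters left out ...]
235 236 236 237 234 234 236
 235 235 235]
210 [157 157 156 156 157 159 160 158 159 159 160 157 158 158 146 120 107 108
 105 107 106 107 103 106 105 105  89  29  17  23  22  18  23  32  37  31
  31  33  31  28  31  34  36  31  33  32  34  27  29  32  37  36  78 102
 122 134 153 162 164 170 176 176 175 188 232 235 235 235 235 235 235 235
 233 234 234]
wrist {'padtop': [409.0, 220.0], 'nc_t': [393.0, 113.0], 'nc_b': [378.0, 112.0], 'fc_t': [383.0, 263.0], 'fc_b': [371.0, 235.0], 'upL': [431.0, 181.0], 'upR': [423.0, 254.0]}
side {'padtop': [341.0, 142.0], 'nc_t': [362.0, 168.0], 'nc_b': [361.0, 190.0], 'fc_t': [319.0, 161.0], 'fc_b': [319.0, 182.0], 'upL': [347.0, 145.0], 'upR': [330.0, 143.0]}
```

>>> {"method": "apply_moves", "body": {
  "rows": [
    {"dx": 0,"dy": 0,"dz": -0.1,"twist": 0,"jaw": 0},
    {"dx": 0,"dy": 0.1,"dz": -0.1,"twist": 0,"jaw": 0},
    {"dx": 0,"dy": 0.1,"dz": 0,"twist": 0,"jaw": 0},
    {"dx": 0,"dy": 0,"dz": 0,"twist": 0,"jaw": 0},
    {"dx": 0,"dy": 0,"dz": 0,"twist": 0,"jaw": 0},
    {"dx": 0,"dy": 0,"dz": 0,"twist": 0,"jaw": 0},
    {"dx": 0,"dy": 0,"dz": 0,"twist": 0,"jaw": 0},
    {"dx": 0,"dy": 0,"dz": 0,"twist": 0,"jaw": 0},
    {"dx": 0,"dy": 0,"dz": 0,"twist": 0,"jaw": 0},
    {"dx": 0,"dy": 0,"dz": 0,"twist": 0,"jaw": 0}
  ]
}}

```text
time_s: 19.23
ee_pos: [0.5694, -0.2844, 0.2436]
tcp_rot: [-0.507, -3.1, 0.0]
wrist_force: [1.0, 0.7, -0.3]
opening: -0.0001
grasp_force: 0.0
```

```bash
python3 - <<'E'
from h import *
e=env.read_state()['ee_pos'];M=viewer.camera_model('wrist');w=snap('wrist','w10').max(2)
u=np.array([.319,.948]);v=np.array([.948,-.319]);o=np.array([.5485,-.3475]);print(e,(e[:2]-o)@u)
def runs(r,thr,L=8):
    m=np.r_[0,(r<thr).astype(int),0];d=np.diff(m);return [(int(a),int(b-1)) for a,b in zip(np.nonzero(d==1)[0],np.nonzero(d==-1)[0]) if b-a>L]
for r in range(90,220,6): print(r,runs(w[r],50), [(round(float((onz('wrist',c,r,z,M)[:2]-o)@u),4)) for a,b in runs(w[r],50)[:1] for z in (.174,.112) for c in (a,b)])
for n,p in dict(padtop=(0,.066,.174),padend=(-.035,.066,.165),nc_in=(-.055,.066,.112),nc_out=(-.077,.066,.112),nc_bot=(-.077,.066,.05),band=(-.05,.066,.15)).items():
    print(n,[proj('wrist',[*(o+u*(p[1]+k)+v*p[0]),p[2]],M).round(0).tolist() for k in (-.027,0,.027)])
E
```

```text
[ 0.56937149 -0.28442916  0.24364432] 0.06644915837621626
90 [] []
96 [] []
102 [(294, 344)] [0.0501, 0.0881, 0.0459, 0.0932]
108 [(293, 345)] [0.0493, 0.0889, 0.0448, 0.0943]
114 [(303, 331)] [0.0569, 0.0783, 0.0543, 0.0811]
120 [(307, 331)] [0.0599, 0.0784, 0.0581, 0.0811]
126 [(305, 332)] [0.0583, 0.0792, 0.0561, 0.0822]
132 [(305, 332)] [0.0583, 0.0793, 0.056, 0.0823]
138 [(305, 332)] [0.0582, 0.0794, 0.056, 0.0824]
144 [(306, 332)] [0.059, 0.0794, 0.0569, 0.0824]
150 [(305, 333)] [0.0582, 0.0803, 0.0559, 0.0835]
156 [(302, 337)] [0.0557, 0.0835, 0.0528, 0.0876]
162 [(302, 337)] [0.0557, 0.0836, 0.0528, 0.0877]
168 [(301, 337)] [0.0548, 0.0837, 0.0517, 0.0878]
174 [(301, 337)] [0.0548, 0.0838, 0.0516, 0.0879]
180 [(124, 134), (303, 336)] [-0.0892, -0.0811, -0.1282, -0.118]
186 [(123, 134), (302, 336)] [-0.0909, -0.0819, -0.1303, -0.119]
192 [(126, 136), (302, 336)] [-0.0893, -0.081, -0.1283, -0.118]
198 [(303, 336)] [0.0562, 0.0834, 0.0534, 0.0874]
204 [(303, 336)] [0.0561, 0.0835, 0.0533, 0.0875]
210 [(302, 336), (528, 544)] [0.0552, 0.0836, 0.0522, 0.0876]
216 [(301, 335), (526, 543)] [0.0543, 0.0828, 0.0511, 0.0867]
padtop [[282.0, 193.0], [315.0, 193.0], [348.0, 193.0]]
padend [[282.0, 149.0], [315.0, 149.0], [348.0, 149.0]]
nc_in [[287.0, 121.0], [315.0, 121.0], [343.0, 121.0]]
nc_out [[287.0, 97.0], [315.0, 97.0], [344.0, 97.0]]
nc_bot [[292.0, 98.0], [316.0, 98.0], [339.0, 98.0]]
band [[283.0, 129.0], [315.0, 129.0], [347.0, 129.0]]
```

The pad, band and cup are all centred on columns 318–319, so the headset hangs straight. The pad is against the upright and the gripper is clear, so I'm handing in.

```bash
python3 -c "
from workcell import env
print(env.close_job())"
```

```text
the job is handed in; nothing more can be done
None
```

The headset was hung over the middle of the rail and released, then slid until its crown pad met the upright, where it hangs straight and free; the job was handed in at about 19 s of the 56 s allowed.

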